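# Load the stamp holder

### The job

Get the green stamp holder ready for pressing a copper border: lift the wooden spacer out of its channel into the tray, turn the lock bar back so that it lies along the channel, slide the follower fully back, and stand every nosed stamp in the channel with its nose pointing square across to the wide brass rail. Then push the follower up gently until you feel the whole row come tight against the head, without ramming it, and turn the lock bar a full quarter turn again so that it points across at the brass rail. Leave the stamp without a nose, and everything else, where it is.

Things in the scene. Friction and masses are not known exactly. Their poses are not given: they have to be found in the camera images.
- holder: Green stamp holder, fixed. Origin: underside (bench level), on the channel's middle line. The channel runs along its y, 50 mm wide, floor 10 mm above the bench. Its walls are 8 mm high (tops at 18 mm): a dark one, x -35 to -25 mm, and the wide BRASS rail with scribed ticks, x 25 to 49 mm. Noses must point along its +x, to the brass rail. Base 106 mm (x) by 345 mm (y).
- head_face (a point): Middle of the head's flat face, which closes the channel at the holder's y = -130 mm; 20 mm above the bench, axes as the holder's. The head block behind it (35 mm long, 104 mm wide) is 44 mm high.
- follower (a joint): Travel of the follower in m: 0 = fully back (face 220 mm from the head), growing to 0.14 towards the head (holder's -y). A steel block filling the channel, 48 mm wide, 70 mm long, top 44 mm above the bench, moved by the lock bar on it. About 4 N of friction; stays where it is left; only the stamps stop it.
- follower_face (a point): Middle of the follower's flat face that pushes on the stamps, 20 mm above the bench; axes as the holder's (y points away from the head).
- lockbar (a joint): Angle of the lock bar in rad, counter-clockwise seen from above: 0 = along the channel, 1.57 (quarter turn, stop at 1.66) = across it, pointing at the brass rail: locked. It turns with 0.08 N m of friction and stays where it is left. It starts near locked.
- lockbar_grip (a point): Middle of the black lock bar, on its pivot, 67 mm above the bench, 45 mm behind the follower's face. The bar is 46 mm long (this frame's y), 12 mm thick (this frame's x), and stands from 52 to 78 mm above the bench. Grip it across its thickness, to slide the follower or turn the bar.
- spacer: Dark wooden block, 30 x 44 x 36 mm (x, y, z), loose in the channel, standing on the channel floor at the start. Origin: centre of its underside.
- tray: Open wooden tray, fixed, 150 x 150 mm, 24 mm high, walls and floor 5 mm thick. Origin: centre of its underside.
- stamp1: Nosed stamp (2 to 4 are present, all alike; None = absent), loose, standing on the bench: steel foot 44 mm across, 20 mm high; wooden grip 30 mm across on it, up to 50 mm; 0.2 to 0.33 kg, mostly foot. A pointed nose 12 mm wide sticks out of the foot along its own +x, point 36 mm from the axis, 11.5 to 19.5 mm above the underside (clears the rail). Origin: centre of underside, on the axis.
- stamp1_nose (a point): Point of that stamp's nose.
- stamp2: Nosed stamp (2 to 4 are present, all alike; None = absent), loose, standing on the bench: steel foot 44 mm across, 20 mm high; wooden grip 30 mm across on it, up to 50 mm; 0.2 to 0.33 kg, mostly foot. A pointed nose 12 mm wide sticks out of the foot along its own +x, point 36 mm from the axis, 11.5 to 19.5 mm above the underside (clears the rail). Origin: centre of underside, on the axis.
- stamp2_nose (a point): Point of that stamp's nose.
- stamp3: Nosed stamp (2 to 4 are present, all alike; None = absent), loose, standing on the bench: steel foot 44 mm across, 20 mm high; wooden grip 30 mm across on it, up to 50 mm; 0.2 to 0.33 kg, mostly foot. A pointed nose 12 mm wide sticks out of the foot along its own +x, point 36 mm from the axis, 11.5 to 19.5 mm above the underside (clears the rail). Origin: centre of underside, on the axis.
- stamp3_nose (a point): Point of that stamp's nose.
- stamp4: Nosed stamp (2 to 4 are present, all alike; None = absent), loose, standing on the bench: steel foot 44 mm across, 20 mm high; wooden grip 30 mm across on it, up to 50 mm; 0.2 to 0.33 kg, mostly foot. A pointed nose 12 mm wide sticks out of the foot along its own +x, point 36 mm from the axis, 11.5 to 19.5 mm above the underside (clears the rail). Origin: centre of underside, on the axis.
- stamp4_nose (a point): Point of that stamp's nose.
- plain: The stamp without a nose, otherwise like the others; leave it where it is. Origin: centre of its underside.
- screwdriver: Screwdriver lying on the bench; leave it.
- mug: Mug; leave it.
- varnish: Amber jar; leave it.
- pitchdisc: Dark steel disc, 110 mm across, 16 mm thick; leave it.
- bracket: Small copper angle bracket; leave it.
- brush: Brush; leave it.
There are look-alikes about, which are no part of the job. What is shaped like the stamp2 but pink, red or turquoise is not meant.

How it is judged:
By the outcome, as a careful person would: the job done as asked, in the order asked, and still so for the second after the job is handed in, with the robot touching nothing.
Of stamp1, stamp2, stamp3, stamp4 only 2 to 4 are there at a start; the rules pass over those that are not, and their reading is None.
At some moment in a run one of stamp1, stamp2, stamp3, stamp4 may be knocked a few centimetres aside while the robot is not near it.
Once in a run the grip may slacken for a moment while it holds something.
It also fails if it takes over 210 s, if anything falls off the work surface, if the arm or the gripper's body presses on something with over 40 N, if the wrist force passes 120 N, or if a joint passes its speed limit or range.

### The arm

A 7-joint arm with a two-finger parallel gripper is mounted at the origin on the work surface. World frame = base frame: x ahead of the robot, y to its left, z up, the work surface at z = 0. Lengths are in m, angles in rad, forces in N, time in s.
With the tool pointing down it reaches from about 0.35 to 0.9 m from the base axis. Payload 8.1 kg.
Tool frame: the origin (TCP) lies on the centre line of the jaws, within the pads' length; the fingertips stand 11 mm ahead of it and the grasp point (between the pads) lies 8 mm behind it (arm.nose_length is the distance from the TCP to the fingertips, in m); z points along the fingers, y is the line along which they close (so a half turn about z gives the same grasp; the last joint's range is limited). The gripper opens to 92 mm and grips with 3 to 60 N. Pads are 19 mm wide; open, the fingers measure 130 mm over their backs; the gripper's body (75 mm by 190 mm) begins 47 mm behind the grasp point.
Start: joints at [-1.391, 0.434, 0.025, 1.573, -0.012, 1.134, -0.075], TCP at [0.174, 0.6, 0.238] pointing down, gripper open.
Joint ranges: [-2.62, 2.62], [-0.44, 2.09], [-1.27, 1.32], [0.08, 2.57], [-1.32, 4.46], [0.12, 2], [-2.74, 2.74]. Speed limits (rad/s): [2.22, 2.22, 3.01, 3.01, 3.14, 3.14, 3.14].

### API

Orientations are given as a rotation vector (axis times angle).
In Python, from cell import arm gives the robot as it stands.
- The arm moves only by the tool jog_arm, never from a script. Its argument "moves" is a list of rows, each a list of 4 numbers: the shift along the tool's x, y, z in m, then the turn about the tool's z in rad. In form: [[tx, ty, tz, spin], ...]. A call has 1 to 20 rows; each row is the pose to reach, as a shift and turn from the pose commanded when the call began, along the tool's axes at that moment; what a row does not reach only later rows make up. A row lasts 1/8 s, in which the tool goes at most 62.5 mm and 10.7 degrees, less where a joint would pass 70% of its speed; a pose out of reach is approached as far as the arm can. A call with a gripper value outside its range is refused whole. "hand" is the finger opening in m, from 0 to 0.0918, set as the call begins (left out, the last holds). The fingers move at their own pace and stop on an object; "newtons" is the grip in N (left out, the last holds). Time passes only in rows, so rows that repeat a pose let the fingers close. It gives the time, the measured TCP pose, the force, the opening and the grip force at its end, in the units of the state.
- arm.observe(): the state, without advancing time (a new reading comes with each control period).
- arm.get_image(name): name is "scene" or "top" or "wrist"; returns a dict with "color" (480x640x3 uint8, red, green, blue), "z_map" (480x640 float32, m along the optical axis (not along the pixel's ray), 0 where there is no reading), "fx", "fy", "cx", "cy" (pixels), "rvec" (rotation vector, rad) and "tvec" (3), from world to camera coordinates, as OpenCV has them. Camera axes: x right, y down, z forward; pixel columns grow to the right and rows downward; lengths in m; the calibration is good to about 2 mm. A picture is of the moment at which its call begins.
- arm.sign_off(): hands the job in; it is judged then, once.
The state is a dict: "clock": time; "joints": joint angles; "dq": joint speeds; "joint_efforts": joint torques, N m; "position": TCP position; "ee_rot": TCP orientation; "force": force on the tool from outside, world axes, zero at the start; "ft_torque": the same for the moment, N m; "width": opening from 0.0 (shut) to 1.0 (fully open); "gripper_force": force on a finger pad.
Only numpy, scipy, OpenCV 4.12 (cv2) and the standard library are available. Lean on these libraries where they do the work, as an engineer would, in place of code of your own. Each camera call takes 0.05 s, during which the arm holds its last target. There are 200 camera calls.

## Working session

There is one attempt and no reset: what is moved stays moved. The work goes in short steps, Python scripts to look and compute and a tool call to move; the robot and the scene stay as the last step left them, time stands still between calls to the robot, and variables do not carry over. Pictures are saved under pics/ and viewed, at most 14 in all, crops included, and the job is handed in when it is done.

Besides the shell and the picture viewer there is one more tool, called after "Call:" by a JSON object that holds its "api" and its "payload", one argument or row to a line. jog_arm: Moves the arm, as the interface text tells. Its arguments: {"type":"object","properties":{"moves":{"type":"array"},"hand":{"type":"number"},"newtons":{"type":"number"}},"required":["moves"]}

```bash
ls; mkdir -p pics; cat > h.py <<'E'
import numpy as np, cv2
from cell import arm
def grab(n):
    d=arm.get_image(n); d['R']=cv2.Rodrigues(np.array(d['rvec'],float))[0]; d['t']=np.array(d['tvec'],float).ravel(); return d
def save(d,f,crop=None,s=1):
    im=d['color'][:,:,::-1]
    if crop: x0,y0,x1,y1=crop; im=im[y0:y1,x0:x1]
    cv2.imwrite('pics/'+f,cv2.resize(im,None,fx=s,fy=s,interpolation=cv2.INTER_CUBIC))
def ray(d,u,v,z):
    c=-d['R'].T@d['t']; r=d['R'].T@np.array([(u-d['cx'])/d['fx'],(v-d['cy'])/d['fy'],1.]); return c+r*(z-c[2])/r[2]
def cloud(d):
    v,u=np.mgrid[:480,:640]; z=d['z_map']; p=np.stack([(u-d['cx'])/d['fx']*z,(v-d['cy'])/d['fy']*z,z],-1)
    w=(p-d['t'])@d['R']; w[z==0]=np.nan; return w
def proj(d,p):
    q=d['R']@np.array(p,float)+d['t']; return d['cx']+d['fx']*q[0]/q[2], d['cy']+d['fy']*q[1]/q[2]
E
python3 - <<'E'
from h import *
for n in('scene','top','wrist'):
    d=grab(n); save(d,n+'0.png'); print(n,-d['R'].T@d['t'],d['R'][2],d['fx'])
s=arm.observe(); print({k:np.round(v,3) for k,v in s.items()})
E
```

```text
pics
scene [1.09451567 0.68674282 0.88737122] [-0.53502766 -0.54399899 -0.64638262] 551.2021083661397
top [ 0.11577972 -0.00778752  1.76337448] [ 0.18796678  0.01300354 -0.9820893 ] 572.8384138745471
wrist [0.11082261 0.61862717 0.38310475] [ 0.23907184 -0.07073894 -0.96842174] 432.9591930216797
{'clock': np.float64(0.15), 'joints': array([-1.391,  0.435,  0.025,  1.574, -0.012,  1.134, -0.075]), 'dq': array([-0.002, -0.   ,  0.   , -0.002,  0.   , -0.   , -0.   ]), 'joint_efforts': array([ 1.0000e-03, -6.6826e+01,  9.8600e-01, -3.1469e+01, -6.0000e-02,
        3.9000e-02,  0.0000e+00]), 'position': array([0.174, 0.6  , 0.237]), 'ee_rot': array([-4.43e-01, -3.11e+00,  2.00e-03]), 'force': array([ 0.48 , -0.077,  0.179]), 'ft_torque': array([ 0.   , -0.028, -0.006]), 'gripper_force': np.float64(0.0), 'width': np.float64(1.0)}
```

View pics/top0.png

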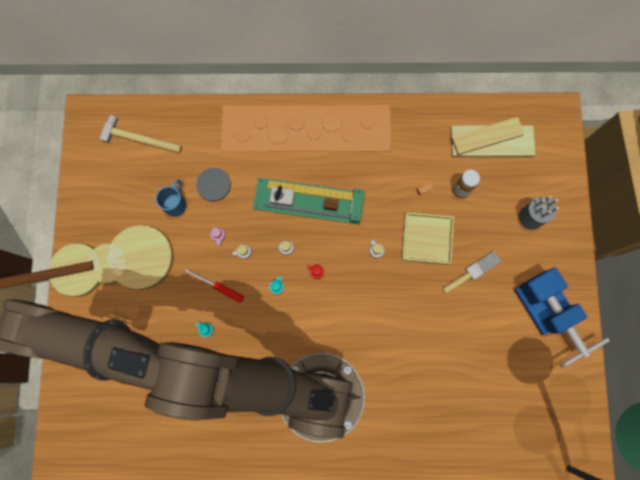

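View pics/scene0.png

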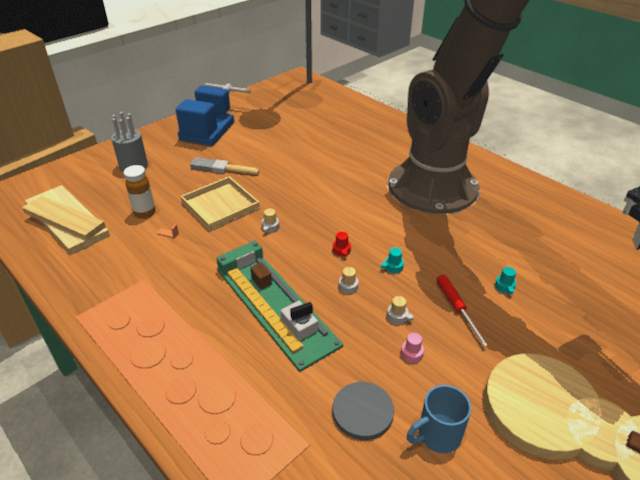

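The top view has three steel stamps with wooden grips at (243,251), (286,247) and (377,250). Pink (217,234), red (317,270) and turquoise (276,286) and (204,329) are look-alikes. The holder is at (309,200) and the tray at (428,238). I'll enlarge the three candidates to see which have noses.

```bash
python3 - <<'E'
from h import *
s=grab('scene'); t=grab('top')
def c(d,u,v,r=24): return cv2.resize(d['color'][v-r:v+r,u-r:u+r,::-1],(260,260),interpolation=cv2.INTER_CUBIC)
a=np.hstack([c(s,399,308),c(s,349,279),c(s,270,219)]);b=np.hstack([c(t,243,251),c(t,286,247),c(t,377,250)])
cv2.imwrite('pics/cand.png',np.vstack([a,b]))
w=cloud(t)
for u,v in[(243,251),(286,247),(377,250),(217,234),(428,238),(260,200),(345,215),(279,194),(330,204),(360,205),(150,400),(500,400)]: print(u,v,ray(t,u,v,.03).round(3),w[v,u].round(3))
E
```

```text
243 251 [0.436 0.239 0.03 ] [0.431 0.235 0.058]
286 247 [0.449 0.107 0.03 ] [0.446 0.106 0.048]
377 250 [ 0.44  -0.173  0.03 ] [ 0.436 -0.171  0.054]
217 234 [0.49  0.322 0.03 ] [0.485 0.317 0.052]
428 238 [ 0.478 -0.331  0.03 ] [ 0.484 -0.336  0.002]
260 200 [0.599 0.191 0.03 ] [0.604 0.193 0.011]
345 215 [ 0.551 -0.075  0.03 ] [ 0.554 -0.076  0.018]
279 194 [0.619 0.131 0.03 ] [0.607 0.128 0.07 ]
330 204 [ 0.586 -0.029  0.03 ] [ 0.579 -0.029  0.054]
360 205 [ 0.583 -0.122  0.03 ] [ 0.579 -0.122  0.043]
150 400 [-0.01   0.501  0.03 ] [0.047 0.27  0.818]
500 400 [-0.005 -0.524  0.03 ] [-0.008 -0.534 -0.003]
```

View pics/cand.png

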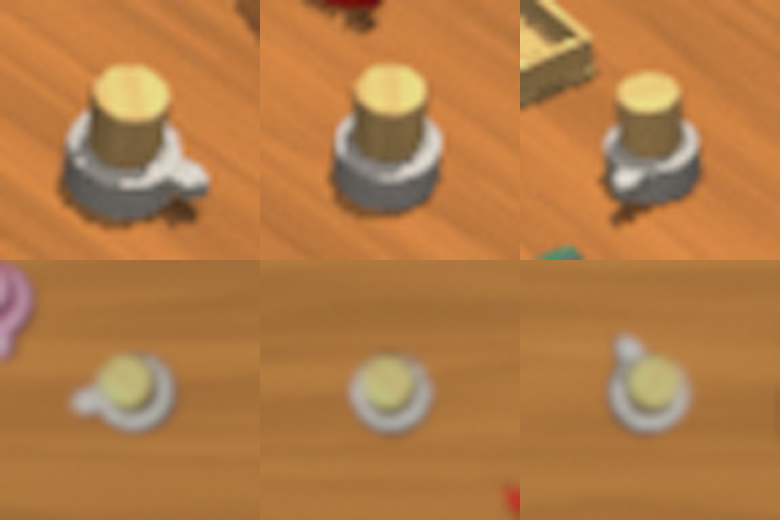

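In the scene and top crops, the left stamp (243,251) has its nose toward +y and the right stamp (377,250) has its nose toward +x. Both are steel with wooden grips, so they are the nosed stamps. The middle one (286,247) has no nose, so it is "plain". The coloured ones are look-alikes. Next I'll bring the wrist camera over the work, which also clears the top view.

```bash
cat >> h.py <<'E'
def plan(p,yaw=None,verbose=True):
    """row to world p with tool y along world heading yaw (deg, mod 180)"""
    s=arm.observe(); R=cv2.Rodrigues(np.array(s['ee_rot'],float))[0]
    d=R.T@(np.array(p,float)-s['position']); cur=np.degrees(np.arctan2(R[1,1],R[0,1])); sp=0
    if yaw is not None: sp=-np.radians((yaw-cur+90)%180-90)
    print('row',d.round(4),'spin',round(sp,4),'cur yaw',cur.round(2),'j7',round(s['joints'][6],2),'rows>=',int(max(np.linalg.norm(d)/.0625,abs(sp)/.186))+1)
E
python3 -c "
from h import *
plan((.5,.05,.36),84)"
```

```text
row [-0.4662 -0.4373 -0.1223] spin -0.1782 cur yaw 73.79 j7 -0.08 rows>= 11
```

Call:
{"api": "jog_arm", "payload": {
  "moves": [
    [0,0,-0.12,0],
    [0,0,-0.12,0],
    [-0.466,-0.437,-0.122,-0.178],
    [-0.466,-0.437,-0.122,-0.178],
    [-0.466,-0.437,-0.122,-0.178],
    [-0.466,-0.437,-0.122,-0.178],
    [-0.466,-0.437,-0.122,-0.178],
    [-0.466,-0.437,-0.122,-0.178],
    [-0.466,-0.437,-0.122,-0.178],
    [-0.466,-0.437,-0.122,-0.178],
    [-0.466,-0.437,-0.122,-0.178],
    [-0.466,-0.437,-0.122,-0.178],
    [-0.466,-0.437,-0.122,-0.178],
    [-0.466,-0.437,-0.122,-0.178],
    [-0.466,-0.437,-0.122,-0.178],
    [-0.466,-0.437,-0.122,-0.178],
    [-0.466,-0.437,-0.122,-0.178]
  ]
}}

```text
clock: 2.38
position: [0.4997, 0.0514, 0.3598]
ee_rot: [0.162, 3.137, 0.001]
force: [-0.5, -0.8, 0.3]
width: 1.005
gripper_force: 0.0
```

```bash
python3 - <<'E'
from h import *
w=grab('wrist'); t=grab('top')
cv2.imwrite('pics/w1.png',np.hstack([w['color'][:,:,::-1],]))
cv2.imwrite('pics/t1.png',cv2.resize(t['color'][60:420,30:300,::-1],None,fx=1.6,fy=1.6))
print(arm.observe()['position'],-w['R'].T@w['t'])
E
```

```text
[0.49975766 0.05101699 0.35977576] [0.43379052 0.05838194 0.50586688]
```

View pics/w1.png

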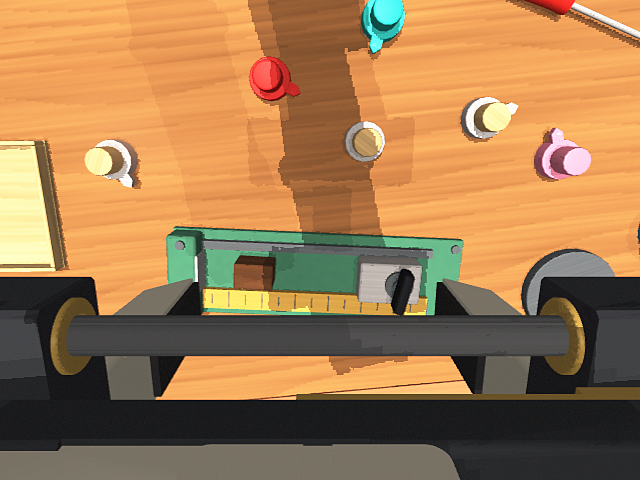

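View pics/t1.png

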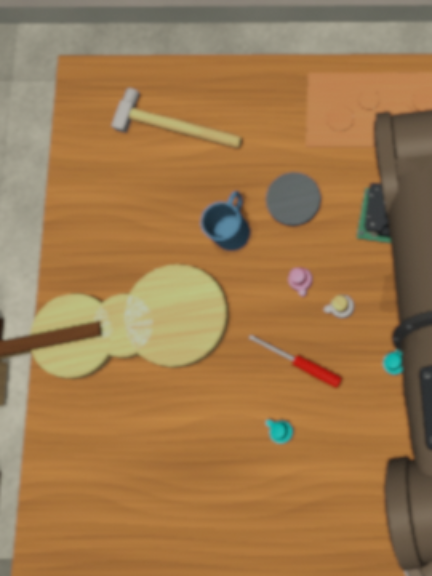

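The wrist view shows the plain stamp at (366,142), nosed stamps at (108,160) and (487,118), and the spacer at (254,272). The lock bar is at (403,291), pointing across. The cleared top view shows no further nosed stamps, so there are two. I'll move to a second wrist position for the holder measurement.

Call:
{"api": "jog_arm", "payload": {
  "moves": [
    [-0.1,0,0,0],
    [-0.1,0,0,0],
    [-0.1,0,0,0],
    [-0.1,0,0,0]
  ]
}}

```text
clock: 2.98
position: [0.5988, 0.04, 0.3595]
ee_rot: [-0.165, -3.136, 0.0]
force: [-0.3, 0.0, 0.1]
width: 1.002
gripper_force: 0.0
```

```bash
cat >> h.py <<'E'
def rect(pts):
    r=cv2.minAreaRect(np.asarray(pts,np.float32)*1000); b=cv2.boxPoints(r)/1000
    e=b[1]-b[0]; f=b[2]-b[1]
    L=e if np.linalg.norm(e)>np.linalg.norm(f) else f
    return np.array(r[0])/1000, np.sort(r[1])[::-1].round(1), np.degrees(np.arctan2(L[1],L[0]))%180
def holder(d,W):
    hsv=cv2.cvtColor(d['color'],cv2.COLOR_RGB2HSV); out={}
    H,S,V=[hsv[:,:,i].astype(int) for i in range(3)]
    m=(H>60)&(H<90)&(S>80)&(np.abs(W[...,1]-.03)<.3)&(W[...,0]>.48); out['green_base']=m&(W[...,2]<.016)&(W[...,2]>.003)
    out['head']=m&(W[...,2]>.038)
    out['brass']=(H>20)&(H<32)&(S>150)&(W[...,2]>.012)&(W[...,2]<.025)&(W[...,0]>.52)&(W[...,1]>-.15)
    return out
E
python3 - <<'E'
from h import *
d=grab('wrist'); W=cloud(d); save(d,'w2.png')
for k,m in holder(d,W).items():
    p=W[m]; print(k,len(p), 'z',np.median(p[:,2]).round(4), *rect(p[:,:2]), p[:,:2].min(0).round(3),p[:,:2].max(0).round(3))
E
```

```text
green_base 10938 z 0.0091 [0.60751086 0.05647018] [309.2 105.3] 81.51024 [ 0.538 -0.104] [0.682 0.216]
head 1916 z 0.043 [0.61691125 0.01073041] [286.8  80.3] 79.32811 [ 0.551 -0.134] [0.634 0.159]
brass 1615 z 0.0171 [0.63614441 0.0355781 ] [267.   24.3] 81.46949 [ 0.605 -0.098] [0.666 0.168]
```

View pics/w2.png

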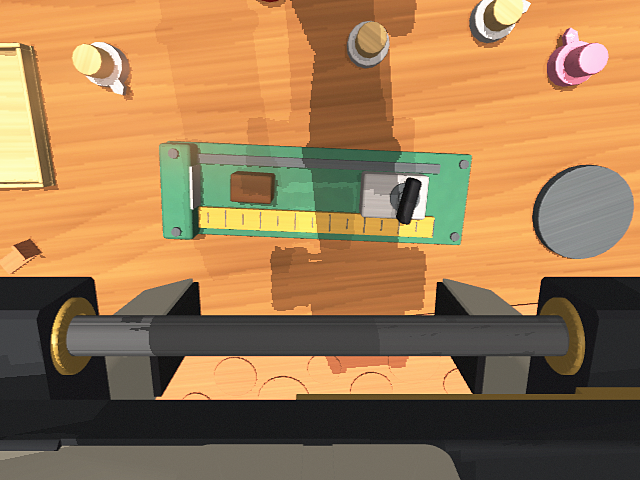

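The whole holder is in view. Head at (177,190), spacer (252,187), follower (395,196), lock bar (409,200), brass rail (315,220). I'll measure in the holder frame, cross-checking by casting rays in this view and in the first one.

```bash
cat >> h.py <<'E'
def hsvof(d):
    h=cv2.cvtColor(d['color'],cv2.COLOR_RGB2HSV).astype(int); return h[...,0],h[...,1],h[...,2]
def comp(m,k=3):
    m=cv2.morphologyEx(m.astype(np.uint8),cv2.MORPH_OPEN,np.ones((k,k))); n,l,s,c=cv2.connectedComponentsWithStats(m)
    return l==1+np.argmax(s[1:,4])
def cont(d,m,z):
    c=max(cv2.findContours(m.astype(np.uint8),cv2.RETR_EXTERNAL,cv2.CHAIN_APPROX_NONE)[0],key=cv2.contourArea)[:,0]
    return np.array([ray(d,u,v,z)[:2] for u,v in c])
E
cat > m.py <<'E'
from h import *
def meas(d):
    W=cloud(d); H,S,V=hsvof(d); z=W[...,2]; near=(np.hypot(W[...,0]-.6,W[...,1]-.04)<.2)
    M={'brass':(H>20)&(H<32)&(S>150)&near&(z<.03)&(z>.01),
       'headtop':near&(z>.036)&(z<.05)&(H>55)&(H<95)&(S>70)&(W[...,1]<-.02),
       'spacertop':near&(z>.038)&(z<.055)&(H<20)&(S>60)&(W[...,1]<.08),
       'followertop':near&(z>.037)&(z<.05)&(S<40)&(W[...,1]>.05),
       'bartop':near&(z>.07)&(z<.09)}
    for k,m in M.items():
        try:
            m=comp(m); p=W[m]; zz=np.median(p[:,2]); print(k,len(p),'z',zz.round(4),'depth',*rect(p[:,:2]),'| ray',*rect(cont(d,m,zz)))
        except Exception as e: print(k,e)
E
python3 - <<'E'
from m import *
d=grab('wrist'); meas(d)
E
```

```text
brass 359 z 0.0172 depth [ 0.61871631 -0.08349012] [26.7 21.8] 83.43953 | ray [ 0.61859662 -0.08345563] [26.4 21.1] 84.02282
headtop 2049 z 0.0431 depth [ 0.59311194 -0.11231715] [81.2 33.4] 172.1738 | ray [ 0.59302747 -0.11130176] [80.5 34.2] 171.46515
spacertop 1168 z 0.045 depth [ 0.58637488 -0.03026302] [44.  29.9] 80.46217 | ray [ 0.5859953  -0.02969394] [44.  30.3] 80.403946
followertop 1705 z 0.0432 depth [0.60951965 0.11153236] [47.6 47.5] 80.9695 | ray [0.60907672 0.11119316] [47.9 47.6] 81.18754
bartop 571 z 0.0766 depth [0.61297308 0.13237468] [46.1 12.6] 160.883 | ray [0.61235205 0.13160324] [45.8 13.1] 160.8193
```

Holder y heading is about 81.5°. In that frame the midline is x'=0.5864, the head face y'≈-0.007 and the follower face 0.176, so it goes back about 37 mm. The bar is at about 79° of its quarter turn. The spacer is at (0.586,-0.030), top at 0.046. I'll approach the spacer now, gripping along the channel.

```bash
cat >> h.py <<'E'
HX=np.array([np.cos(np.radians(-8.5)),np.sin(np.radians(-8.5))]); HY=np.array([-HX[1],HX[0]])
X0,Y0=.5864,.123
def hw(x,y): return (X0+x)*HX+(Y0+y)*HY
def wh(p): p=np.asarray(p)[...,:2]; return np.stack([p@HX-X0,p@HY-Y0],-1)
E
python3 - <<'E'
from h import *
plan((.5862,-.030,.12),81)
print(wh((.5862,-.03)),wh((.4784,-.331)),wh((.6127,.132)))
# tray
t=grab('wrist')
E
```

```text
row [ 0.005  -0.0713  0.24  ] spin 0.0526 cur yaw 84.01 j7 1.46 rows>= 5
[-0.00220462 -0.0660246 ] [-0.0643299  -0.37965223] [5.91772127e-05 9.81129202e-02]
```

Call:
{"api": "jog_arm", "payload": {
  "moves": [
    [0.005,-0.071,0.1,0.05],
    [0.005,-0.071,0.18,0.05],
    [0.005,-0.071,0.24,0.05],
    [0.005,-0.071,0.24,0.05],
    [0.005,-0.071,0.24,0.05],
    [0.005,-0.071,0.24,0.05],
    [0.005,-0.071,0.24,0.05]
  ],
  "hand": 0.066,
  "newtons": 20
}}

```text
clock: 4.0
position: [0.5889, -0.0296, 0.1226]
ee_rot: [0.241, 3.128, 0.002]
force: [0.3, -0.0, -0.4]
width: 0.72
gripper_force: 0.0
```

```bash
python3 - <<'E'
from h import *
d=grab('wrist'); save(d,'w3.png'); W=cloud(d); H,S,V=hsvof(d)
m=comp((W[...,2]>.038)&(W[...,2]<.055)&(H<20)&(S>60)&(np.hypot(W[...,0]-.586,W[...,1]+.03)<.04)); p=W[m]; print(len(p),np.median(p[:,2]),rect(p[:,:2]),rect(cont(d,m,.046)))
plan((.5862,-.030,.027),80.5)
E
```

```text
4386 0.045048537557886084 (array([ 0.58573627, -0.03048834]), array([43.5, 30.1]), np.float32(80.021324)) (array([ 0.58482025, -0.03023283]), array([43.1, 30.5]), np.float32(81.17132))
row [ 0.0028 -0.0009  0.0953] spin 0.0117 cur yaw 81.17 j7 1.64 rows>= 2
```

View pics/w3.png

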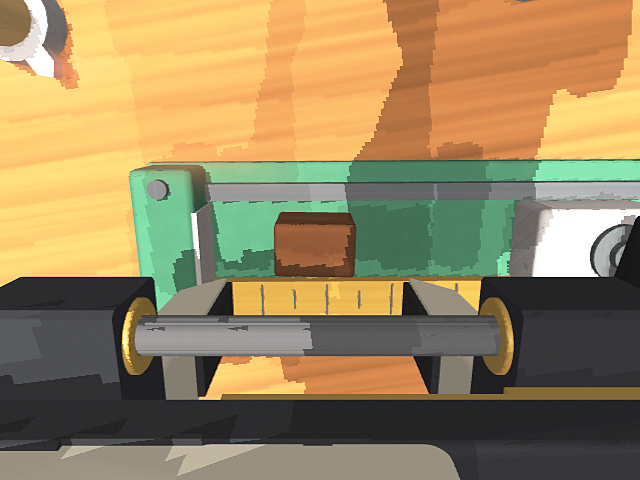

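From up close, the spacer (315,244) is centred between the fingers and the position matches. I'll descend and grip.

Call:
{"api": "jog_arm", "payload": {
  "moves": [
    [0.003,-0.001,0.045,0.01],
    [0.003,-0.001,0.085,0.01],
    [0.003,-0.001,0.095,0.01],
    [0.003,-0.001,0.095,0.01],
    [0.003,-0.001,0.095,0.01]
  ]
}}

```text
clock: 4.68
position: [0.5853, -0.0306, 0.0266]
ee_rot: [0.258, 3.128, 0.001]
force: [-0.2, 0.1, -0.2]
width: 0.719
gripper_force: 0.0
```

Call:
{"api": "jog_arm", "payload": {
  "moves": [
    [0,0,0,0],
    [0,0,0,0],
    [0,0,0,0],
    [0,0,0,0],
    [0,0,0,0],
    [0,0,0,0],
    [0,0,-0.03,0],
    [0,0,-0.06,0],
    [0,0,-0.12,0],
    [0,0,-0.12,0],
    [0,0,-0.12,0]
  ],
  "hand": 0,
  "newtons": 30
}}

```text
clock: 6.05
position: [0.5835, -0.0304, 0.1444]
ee_rot: [-0.258, -3.131, -0.0]
force: [-0.0, 0.6, -1.8]
width: 0.478
gripper_force: 30.0
```

```bash
python3 - <<'E'
from h import *
t=grab('top'); H,S,V=hsvof(t); W=cloud(t)
m=(np.hypot(W[...,0]-.482,W[...,1]+.333)<.12)&(W[...,2]>.015)&(W[...,2]<.04); p=W[m]; print(len(p),rect(p[:,:2]),np.median(p[:,2]))
c,_,_=rect(p[:,:2])
plan((c[0],c[1],.15),81)
E
```

```text
394 (array([ 0.4809415, -0.3305629]), array([153.2, 151.7]), np.float32(174.59662)) 0.022924536376408036
row [ 0.0516 -0.3129 -0.0061] spin -0.0076 cur yaw 80.56 j7 1.62 rows>= 6
```

Call:
{"api": "jog_arm", "payload": {
  "moves": [
    [0.052,-0.05,-0.006,0],
    [0.052,-0.1,-0.006,0],
    [0.052,-0.15,-0.006,0],
    [0.052,-0.2,-0.006,0],
    [0.052,-0.25,-0.006,0],
    [0.052,-0.3,-0.006,0],
    [0.052,-0.313,-0.006,0],
    [0.052,-0.313,-0.006,0],
    [0.052,-0.313,0.05,0],
    [0.052,-0.313,0.09,0],
    [0.052,-0.313,0.115,0],
    [0.052,-0.313,0.119,0],
    [0.052,-0.313,0.119,0],
    [0.052,-0.313,0.119,0]
  ]
}}

```text
clock: 7.85
position: [0.4821, -0.3308, 0.0269]
ee_rot: [0.258, 3.129, -0.001]
force: [-0.0, 0.1, -0.3]
width: 0.48
gripper_force: 30.0
```

Call:
{"api": "jog_arm", "payload": {
  "moves": [
    [0,0,0.001,0],
    [0,0,0.001,0],
    [0,0,0.001,0],
    [0,0,0.001,0],
    [0,0,-0.04,0],
    [0,0,-0.1,0],
    [0,0,-0.16,0],
    [0,0,-0.16,0],
    [0,0,-0.16,0]
  ],
  "hand": 0.066
}}

```text
clock: 8.98
position: [0.4811, -0.3305, 0.1855]
ee_rot: [0.258, 3.131, 0.001]
force: [0.4, 0.5, -0.5]
width: 0.72
gripper_force: 0.0
```

```bash
python3 - <<'E'
from h import *
d=grab('wrist'); W=cloud(d); m=(np.hypot(W[...,0]-.48,W[...,1]+.33)<.06)&(W[...,2]>.03)&(W[...,2]<.06); p=W[m]; print('spacer',len(p),rect(p[:,:2]),np.median(p[:,2]))
b=hw(0,.0981); print(b); plan((b[0],b[1],.22),70.8)
E
```

```text
spacer 2756 (array([ 0.4846738 , -0.33045145]), array([43.9, 30.3]), np.float32(81.07477)) 0.040017016373951685
[0.61263956 0.13199597]
row [-0.0544  0.4776 -0.0349] spin 0.1704 cur yaw 80.56 j7 2.17 rows>= 8
```

Spacer is in the tray (0.485,-0.330), flat on the floor. Next is the lock bar.

Call:
{"api": "jog_arm", "payload": {
  "moves": [
    [-0.006,0.05,0,0.02],
    [-0.012,0.1,0,0.04],
    [-0.018,0.16,0,0.06],
    [-0.024,0.22,0,0.08],
    [-0.032,0.28,0,0.1],
    [-0.039,0.34,0,0.12],
    [-0.045,0.4,0,0.14],
    [-0.054,0.478,0,0.17],
    [-0.054,0.478,0.03,0.17],
    [-0.054,0.478,0.035,0.17],
    [-0.054,0.478,0.035,0.17],
    [-0.054,0.478,0.035,0.17]
  ],
  "hand": 0.045
}}

```text
clock: 10.52
position: [0.6133, 0.1298, 0.1516]
ee_rot: [0.528, 3.096, -0.0]
force: [-0.1, -0.6, -0.4]
width: 0.489
gripper_force: 0.0
```

```bash
python3 - <<'E'
from h import *
d=grab('wrist'); W=cloud(d); m=comp((np.hypot(W[...,0]-.6127,W[...,1]-.132)<.05)&(W[...,2]>.068)&(W[...,2]<.085)); p=W[m]; print('bar',len(p),rect(p[:,:2]),np.median(p[:,2]),rect(cont(d,m,.078)))
plan((.6127,.132,.061),70.8)
E
```

```text
bar 1822 (array([0.61285632, 0.13272418]), array([46.3, 11.5]), np.float32(160.6584)) 0.07674892836409047 (array([0.61145392, 0.13315189]), array([46.1, 11.3]), np.float32(160.68423))
row [0.0013 0.0014 0.0908] spin -0.0021 cur yaw 70.68 j7 1.21 rows>= 2
```

Call:
{"api": "jog_arm", "payload": {
  "moves": [
    [0.001,0.002,0.04,0],
    [0.001,0.002,0.08,0],
    [0.001,0.002,0.09,0],
    [0.001,0.002,0.09,0],
    [0.001,0.002,0.09,0]
  ]
}}

```text
clock: 11.2
position: [0.6139, 0.134, 0.0625]
ee_rot: [0.524, 3.095, 0.002]
force: [-0.5, -0.7, 0.2]
width: 0.486
gripper_force: 0.0
```

Call:
{"api": "jog_arm", "payload": {
  "moves": [
    [0,0,0,0],
    [0,0,0,0],
    [0,0,0,0],
    [0,0,0,0],
    [0,0,0,0]
  ],
  "hand": 0,
  "newtons": 30
}}

```text
clock: 11.82
position: [0.6124, 0.1337, 0.0608]
ee_rot: [-0.524, -3.097, 0.001]
force: [-3.5, -0.6, 3.6]
width: 0.126
gripper_force: 30.0
```

Call:
{"api": "jog_arm", "payload": {
  "moves": [
    [0,0,0,0.14],
    [0,0,0,0.28],
    [0,0,0,0.42],
    [0,0,0,0.56],
    [0,0,0,0.7],
    [0,0,0,0.84],
    [0,0,0,0.98],
    [0,0,0,1.12],
    [0,0,0,1.26],
    [0,0,0,1.36],
    [0,0,0,1.385],
    [0,0,0,1.385],
    [0,0,0,1.385]
  ]
}}

```text
clock: 13.45
position: [0.6128, 0.1339, 0.0608]
ee_rot: [2.379, 2.051, 0.001]
force: [-0.6, -1.5, 2.4]
width: 0.129
gripper_force: 30.0
```

```bash
python3 - <<'E'
from h import *
plan((*hw(0,.135),.061),-8.5); print(wh(arm.observe()['position']),arm.observe()['ft_torque'])
E
```

```text
row [ 0.035   0.0001 -0.0002] spin 0.0004 cur yaw -8.48 j7 0.16 rows>= 1
[-0.00011848  0.09999668] [-0.48355053  0.12151837 -0.06122432]
```

Call:
{"api": "jog_arm", "payload": {
  "moves": [
    [0.006,0,0,0],
    [0.012,0,0,0],
    [0.018,0,0,0],
    [0.024,0,0,0],
    [0.028,0,0,0],
    [0.031,0,0,0],
    [0.033,0,0,0],
    [0.033,0,0,0],
    [0.033,0,0,0]
  ]
}}

```text
clock: 14.58
position: [0.6178, 0.1671, 0.0608]
ee_rot: [-2.38, -2.05, -0.001]
force: [1.0, -2.5, 3.0]
width: 0.132
gripper_force: 30.0
```

Call:
{"api": "jog_arm", "payload": {
  "moves": [
    [0.001,0,0,0],
    [0.002,0,0,0],
    [0.002,0,0,0],
    [0.002,0,0,0]
  ]
}}

```text
clock: 15.08
position: [0.618, 0.1686, 0.0608]
ee_rot: [2.381, 2.05, 0.0]
force: [1.8, -5.0, 4.5]
width: 0.131
gripper_force: 30.0
```

Call:
{"api": "jog_arm", "payload": {
  "moves": [
    [0.001,0,0,0],
    [0.001,0,0,0],
    [0.001,0,0,0]
  ]
}}

```text
clock: 15.45
position: [0.6181, 0.1695, 0.0608]
ee_rot: [2.381, 2.05, 0.0]
force: [1.2, -5.2, 4.3]
width: 0.129
gripper_force: 30.0
```

Call:
{"api": "jog_arm", "payload": {
  "moves": [
    [0.002,0,0,0],
    [0.002,0,0,0],
    [0.002,0,0,0]
  ]
}}

```text
clock: 15.82
position: [0.6181, 0.1696, 0.0608]
ee_rot: [2.381, 2.047, -0.003]
force: [0.6, -9.4, 6.6]
width: 0.128
gripper_force: 30.0
```

The follower is at its back stop: position held while the force rose. I'll release, rise and go over the left stamp.

Call:
{"api": "jog_arm", "payload": {
  "moves": [
    [0,0,0,0],
    [0,0,0,0],
    [0,0,-0.05,0],
    [0,0,-0.1,0],
    [0,0,-0.16,0],
    [0,0,-0.16,0],
    [0,0,-0.16,0]
  ],
  "hand": 0.06
}}

```text
clock: 16.7
position: [0.6176, 0.1728, 0.2201]
ee_rot: [-2.378, -2.05, 0.0]
force: [-0.0, 0.5, -1.2]
width: 0.65
gripper_force: 0.0
```

```bash
cat > st.py <<'E'
from h import *
def stamp(d,guess,zb=0.,r=.06,verbose=True):
    """grip top circle (wood, z~.05), steel foot and nose; zb underside height"""
    W=cloud(d); H,S,V=hsvof(d); near=np.hypot(W[...,0]-guess[0],W[...,1]-guess[1])<r
    top=comp(near&(W[...,2]>zb+.043)&(W[...,2]<zb+.056)); zt=np.median(W[top][:,2])
    (cx,cy),R=cv2.minEnclosingCircle((cont(d,top,zb+.05)*1000).astype(np.float32)); c=np.array([cx,cy])/1000
    c2=W[top][:,:2].mean(0)
    f=near&(W[...,2]>zb+.012)&(W[...,2]<zb+.024)&(S<80); p=W[f][:,:2]
    q=p-c2; rr=np.hypot(*q.T); nose=p[(rr>.0245)&(rr<.04)]
    m=nose.mean(0)-c2 if len(nose) else np.array([np.nan]*2)
    print('top z',zt.round(4),'centre ray',c.round(4),'R',round(R,1),'depth',c2.round(4),'nose n',len(nose),'heading',np.degrees(np.arctan2(m[1],m[0])).round(2),'rmax',rr.max().round(4) if len(rr) else None)
    return c2,np.degrees(np.arctan2(m[1],m[0]))
E
python3 - <<'E'
from st import *
t=grab('top'); 
for g in[(.433,.237),(.437,-.172),(.447,.106)]:
    try: stamp(t,g)
    except Exception as e: print(e)
plan((.436,.24,.2),100)
E
```

```text
top z 0.0487 centre ray [0.4389 0.241 ] R 14.6 depth [0.4363 0.2402] nose n 7 heading 96.78 rmax 0.0325
top z 0.0491 centre ray [ 0.4347 -0.1712] R 9.9 depth [ 0.435  -0.1708] nose n 15 heading 19.56 rmax 0.0382
top z 0.0507 centre ray [0.4515 0.1012] R 10.4 depth [0.4514 0.1011] nose n 13 heading 103.09 rmax 0.0293
row [ 0.04   -0.1892  0.0198] spin 1.2482 cur yaw -8.48 j7 -0.02 rows>= 7
```

Call:
{"api": "jog_arm", "payload": {
  "moves": [
    [0.005,-0.02,0,-0.18],
    [0.01,-0.04,0,-0.36],
    [0.015,-0.06,0,-0.54],
    [0.02,-0.08,0,-0.72],
    [0.025,-0.11,0,-0.9],
    [0.03,-0.14,0.005,-1.08],
    [0.035,-0.17,0.01,-1.26],
    [0.04,-0.189,0.02,-1.44],
    [0.04,-0.189,0.02,-1.62],
    [0.04,-0.189,0.02,-1.78],
    [0.04,-0.189,0.02,-1.83],
    [0.04,-0.189,0.02,-1.83],
    [0.04,-0.189,0.02,-1.83]
  ]
}}

```text
clock: 18.38
position: [0.4368, 0.2392, 0.2]
ee_rot: [0.171, -3.136, 0.001]
force: [-0.3, -0.5, 0.1]
width: 0.652
gripper_force: 0.0
```

```bash
python3 - <<'E'
from st import *
d=grab('wrist'); save(d,'w4.png'); c,n=stamp(d,(.436,.24)); print(proj(d,(*c,.05)))
plan((*c,.09),n)
E
```

```text
top z 0.0489 centre ray [0.439  0.2409] R 14.9 depth [0.4392 0.241 ] nose n 186 heading 102.96 rmax 0.0354
(np.float64(319.63189443687565), np.float64(230.58020032351268))
row [-0.0026  0.0016  0.1102] spin -0.1169 cur yaw 96.26 j7 1.27 rows>= 2
```

View pics/w4.png

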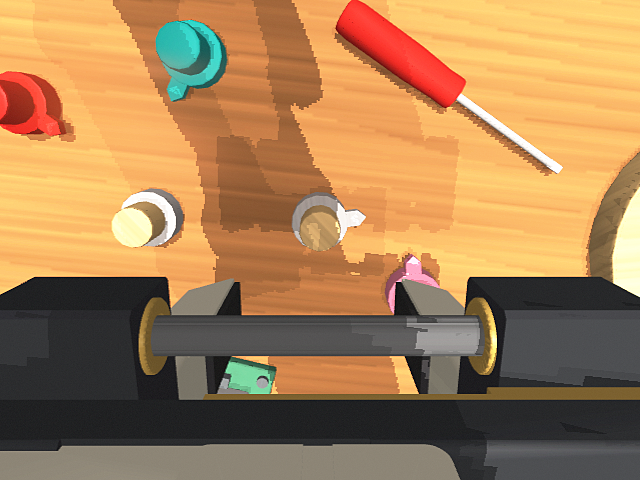

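The target stamp is at (320,228), with its nose at (360,217) pointing toward +tool y. Plain is at (145,222) and is left alone; pink is at (410,285). I'll refine the nose by its tip ray, then descend.

```bash
cat >> st.py <<'E'
def tip(d,c,zb=0.):
    """nose heading from ray-cast tip of the light steel contour at nose-top height"""
    W=cloud(d); H,S,V=hsvof(d); near=np.hypot(W[...,0]-c[0],W[...,1]-c[1])<.045
    m=near&(W[...,2]>zb+.011)&(W[...,2]<zb+.025)&(S<80)
    v,u=np.nonzero(m); P=np.array([ray(d,a,b,zb+.0195)[:2] for a,b in zip(u,v)])-c
    r=np.hypot(*P.T); k=P[(r>.026)&(r<.041)]; h=np.arctan2(k[:,1],k[:,0]); r=np.hypot(*k.T)
    i=r>np.percentile(r,75); a=np.degrees(np.angle(np.exp(1j*h[i]).mean()));b=np.degrees(np.angle(np.exp(1j*h).mean()))
    print('tip r',r.max().round(4),'heading tip',a.round(2),'all',b.round(2),'n',len(r)); return b
E
python3 - <<'E'
from st import *
d=grab('wrist'); c,n=stamp(d,(.436,.24)); n=tip(d,c)
plan((*c,.036),103)
E
```

```text
top z 0.049 centre ray [0.4391 0.2411] R 14.9 depth [0.4392 0.2411] nose n 186 heading 103.07 rmax 0.0353
tip r 0.0352 heading tip 103.35 all 103.48 n 151
row [-0.0025  0.0016  0.1643] spin -0.1174 cur yaw 96.27 j7 1.27 rows>= 3
```

Call:
{"api": "jog_arm", "payload": {
  "moves": [
    [-0.002,0.002,0.04,-0.12],
    [-0.002,0.002,0.09,-0.12],
    [-0.002,0.002,0.13,-0.12],
    [-0.002,0.002,0.155,-0.12],
    [-0.002,0.002,0.164,-0.12],
    [-0.002,0.002,0.164,-0.12],
    [-0.002,0.002,0.164,-0.12]
  ]
}}

```text
clock: 19.35
position: [0.4397, 0.2419, 0.0377]
ee_rot: [-0.36, 3.119, 0.001]
force: [0.0, 0.3, -0.1]
width: 0.654
gripper_force: 0.0
```

Call:
{"api": "jog_arm", "payload": {
  "moves": [
    [0,0,0,0],
    [0,0,0,0],
    [0,0,0,0],
    [0,0,0,0],
    [0,0,0,0],
    [0,0,-0.03,0],
    [0,0,-0.08,0],
    [0,0,-0.12,0],
    [0,0,-0.12,0],
    [0,0,-0.12,0]
  ],
  "hand": 0,
  "newtons": 40
}}

```text
clock: 20.6
position: [0.4383, 0.2413, 0.1558]
ee_rot: [0.361, -3.12, 0.001]
force: [-0.5, 0.0, -2.9]
width: 0.317
gripper_force: 40.0
```

```bash
python3 - <<'E'
from st import *
s=arm.observe(); p=s['position']; print(p,s['width']*.0918)
d=grab('wrist')
W=cloud(d); H,S,V=hsvof(d); m=(np.hypot(W[...,0]-p[0],W[...,1]-p[1])<.045)&(W[...,2]>p[2]-.06)&(W[...,2]<p[2]-.005)&(S<70)
print(m.sum()); 
q=W[m]; print('z hist',np.percentile(q[:,2]-p[2],[5,25,50,75,95]).round(4))
g=hw(0,-.095); print('place',g); plan((*g,.18),-8.5)
E
```

```text
[0.43828274 0.24132144 0.15582883] 0.029078160881087826
3293
z hist [-0.0322 -0.0211 -0.0181 -0.0174 -0.0079]
place [ 0.58409757 -0.05898299]
row [-0.0736 -0.3255 -0.0245] spin -1.1921 cur yaw 103.2 j7 1.42 rows>= 7
```

```bash
python3 - <<'E'
from st import *
g=hw(0,-.104); print(g); plan((*g,.17),-8.5)
E
```

```text
[ 0.58276728 -0.06788414]
row [-0.0703 -0.3339 -0.0145] spin -1.1921 cur yaw 103.2 j7 1.42 rows>= 7
```

Call:
{"api": "jog_arm", "payload": {
  "moves": [
    [-0.006,-0.028,-0.014,0.1],
    [-0.012,-0.056,-0.014,0.26],
    [-0.018,-0.084,-0.014,0.42],
    [-0.024,-0.112,-0.014,0.58],
    [-0.03,-0.14,-0.014,0.74],
    [-0.036,-0.168,-0.014,0.9],
    [-0.042,-0.196,-0.014,1.06],
    [-0.048,-0.224,-0.014,1.22],
    [-0.054,-0.252,-0.014,1.38],
    [-0.06,-0.28,-0.014,1.54],
    [-0.066,-0.308,-0.014,1.7],
    [-0.07,-0.334,-0.014,1.86],
    [-0.07,-0.334,-0.014,1.95],
    [-0.07,-0.334,-0.014,1.95],
    [-0.07,-0.334,-0.014,1.95],
    [-0.07,-0.334,-0.014,1.95]
  ]
}}

```text
clock: 22.65
position: [0.5832, -0.0673, 0.1704]
ee_rot: [-2.378, -2.052, 0.0]
force: [-0.6, -0.2, -2.1]
width: 0.314
gripper_force: 40.0
```

```bash
python3 - <<'E'
from st import *
d=grab('wrist'); save(d,'w5.png'); s=arm.observe(); p=s['position']; print(p,s['width']*.0918)
tip(d,p[:2],p[2]-.0375)
g=hw(0,-.104); plan((*g,.0495),-8.5)
E
```

```text
[ 0.5833108  -0.06739578  0.17060051] 0.028980904619499787
tip r 0.0321 heading tip 3.87 all 6.49 n 83
row [-0.0006 -0.0004  0.1211] spin 0.0007 cur yaw -8.46 j7 0.45 rows>= 2
```

View pics/w5.png

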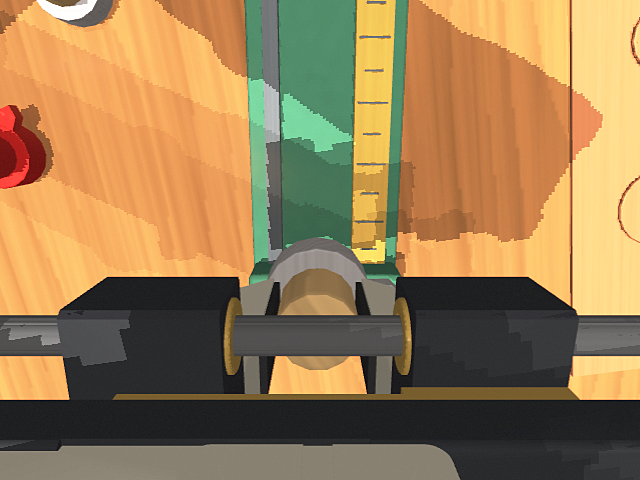

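The held stamp (318,310) sits over the channel just in front of the head, and its nose is hidden behind the right finger. I'll lower it.

Call:
{"api": "jog_arm", "payload": {
  "moves": [
    [0,0,0.04,0],
    [0,0,0.08,0],
    [0,0,0.11,0],
    [0,0,0.119,0],
    [0,0,0.122,0],
    [0,0,0.1235,0],
    [0,0,0.1235,0],
    [0,0,0.1235,0]
  ]
}}

```text
clock: 23.7
position: [0.5838, -0.0677, 0.0478]
ee_rot: [2.38, 2.05, 0.001]
force: [-0.8, -0.1, -2.6]
width: 0.319
gripper_force: 40.0
```

Call:
{"api": "jog_arm", "payload": {
  "moves": [
    [0,0,0.0008,0],
    [0,0,0.0008,0],
    [0,0,0.0008,0]
  ]
}}

```text
clock: 24.08
position: [0.5837, -0.0677, 0.0469]
ee_rot: [2.381, 2.05, 0.001]
force: [-1.4, 0.9, 5.5]
width: 0.319
gripper_force: 40.0
```

Call:
{"api": "jog_arm", "payload": {
  "moves": [
    [0,0,0,0],
    [0,0,0,0],
    [0,0,0,0],
    [0,0,-0.04,0],
    [0,0,-0.09,0],
    [0,0,-0.15,0],
    [0,0,-0.15,0],
    [0,0,-0.15,0],
    [0,0,-0.15,0]
  ],
  "hand": 0.06
}}

```text
clock: 25.2
position: [0.5827, -0.0674, 0.1951]
ee_rot: [-2.379, -2.049, 0.002]
force: [-0.7, 0.8, 0.0]
width: 0.654
gripper_force: 0.0
```

```bash
python3 - <<'E'
from st import *
d=grab('wrist'); c,n=stamp(d,hw(0,-.104),.01); print(wh(c)); tip(d,c,.01)
t=grab('top'); b,n=stamp(t,(.435,-.171)); tip(t,b); plan((*b,.2),30)
E
```

```text
top z 0.0589 centre ray [ 0.5843 -0.0669] R 14.9 depth [ 0.5843 -0.0671] nose n 483 heading -62.77 rmax 0.0539
[ 0.00136124 -0.10304092]
tip r 0.0382 heading tip -78.27 all -65.04 n 431
top z 0.0508 centre ray [ 0.4395 -0.1699] R 14.0 depth [ 0.4398 -0.1706] nose n 10 heading 21.62 rmax 0.0373
tip r 0.0366 heading tip 22.63 all 21.88 n 11
row [-0.1231 -0.126  -0.0044] spin -0.6729 cur yaw -8.55 j7 0.43 rows>= 4
```

Call:
{"api": "jog_arm", "payload": {
  "moves": [
    [-0.03,-0.03,0,-0.13],
    [-0.06,-0.06,0,-0.26],
    [-0.09,-0.09,0,-0.4],
    [-0.123,-0.126,-0.004,-0.53],
    [-0.123,-0.126,-0.004,-0.53],
    [-0.123,-0.126,-0.004,-0.53],
    [-0.123,-0.126,-0.004,-0.53]
  ]
}}

```text
clock: 26.18
position: [0.4414, -0.17, 0.2001]
ee_rot: [-1.759, -2.603, 0.001]
force: [0.6, 0.0, 0.2]
width: 0.652
gripper_force: 0.0
```

```bash
python3 - <<'E'
from st import *
d=grab('wrist'); save(d,'w6.png'); c,n=stamp(d,(.439,-.171)); tip(d,c)
plan((*c,.036),n)
E
```

```text
top z 0.0489 centre ray [ 0.4422 -0.1712] R 14.8 depth [ 0.4422 -0.1713] nose n 188 heading 24.63 rmax 0.0355
tip r 0.0353 heading tip 24.47 all 25.15 n 156
row [-0.0014  0.0006  0.1641] spin -0.0478 cur yaw 21.89 j7 1.02 rows>= 3
```

View pics/w6.png

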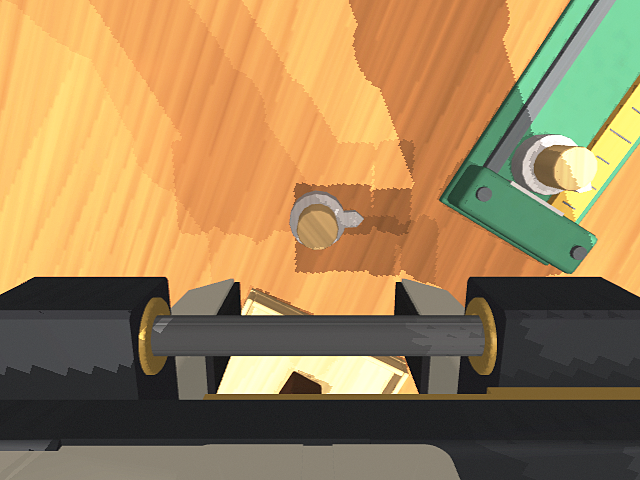

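Stamp B is at (319,225), its nose at (360,217). Stamp A stands in the channel at (550,165) with its nose over the rail. I'll pick up B.

Call:
{"api": "jog_arm", "payload": {
  "moves": [
    [-0.001,0.001,0.04,-0.05],
    [-0.001,0.001,0.09,-0.05],
    [-0.001,0.001,0.13,-0.05],
    [-0.001,0.001,0.155,-0.05],
    [-0.001,0.001,0.164,-0.05],
    [-0.001,0.001,0.164,-0.05],
    [-0.001,0.001,0.164,-0.05]
  ]
}}

```text
clock: 27.1
position: [0.4426, -0.1714, 0.0372]
ee_rot: [1.694, 2.644, 0.001]
force: [-0.0, -0.1, 0.4]
width: 0.654
gripper_force: 0.0
```

Call:
{"api": "jog_arm", "payload": {
  "moves": [
    [0,0,0,0],
    [0,0,0,0],
    [0,0,0,0],
    [0,0,0,0],
    [0,0,0,0],
    [0,0,-0.03,0],
    [0,0,-0.08,0],
    [0,0,-0.13,0],
    [0,0,-0.13,0],
    [0,0,-0.13,0]
  ],
  "hand": 0,
  "newtons": 40
}}

```text
clock: 28.35
position: [0.4414, -0.1705, 0.1657]
ee_rot: [-1.694, -2.645, -0.001]
force: [-0.1, -0.2, -4.3]
width: 0.318
gripper_force: 40.0
```

```bash
python3 - <<'E'
from st import *
s=arm.observe(); print(s['position'],s['width']*.0918)
g=hw(0,-.055); print(g); plan((*g,.17),-8.5)
E
```

```text
[ 0.4413806  -0.17051594  0.16570607] 0.029222856115634563
[ 0.59000994 -0.01942236]
row [ 0.0751  0.1982 -0.0043] spin 0.5799 cur yaw 24.73 j7 1.13 rows>= 4
```

Call:
{"api": "jog_arm", "payload": {
  "moves": [
    [0.015,0.04,-0.004,0.12],
    [0.03,0.08,-0.004,0.24],
    [0.045,0.12,-0.004,0.36],
    [0.06,0.16,-0.004,0.48],
    [0.075,0.198,-0.004,0.58],
    [0.075,0.198,-0.004,0.58],
    [0.075,0.198,-0.004,0.58],
    [0.075,0.198,-0.004,0.58],
    [0.075,0.198,-0.004,0.58]
  ]
}}

```text
clock: 29.48
position: [0.5899, -0.0212, 0.1704]
ee_rot: [-2.382, -2.048, -0.0]
force: [-0.7, 0.5, -1.9]
width: 0.319
gripper_force: 40.0
```

```bash
python3 - <<'E'
from st import *
s=arm.observe(); print(s['position'],s['width']*.0918,s['force'])
g=hw(0,-.055); plan((*g,.048),-8.5)
E
```

```text
[ 0.58989028 -0.02116038  0.17039712] 0.02927885600623497 [-0.68355314  0.54317986 -1.91405551]
row [ 1.700e-03 -1.000e-04  1.224e-01] spin -0.002 cur yaw -8.62 j7 0.39 rows>= 2
```

Call:
{"api": "jog_arm", "payload": {
  "moves": [
    [0.002,0,0.04,0],
    [0.002,0,0.08,0],
    [0.002,0,0.11,0],
    [0.002,0,0.119,0],
    [0.002,0,0.122,0],
    [0.002,0,0.1235,0],
    [0.002,0,0.1235,0],
    [0.002,0,0.1235,0]
  ]
}}

```text
clock: 30.48
position: [0.5911, -0.0183, 0.0475]
ee_rot: [2.38, 2.05, 0.001]
force: [-0.3, -0.8, -2.3]
width: 0.318
gripper_force: 40.0
```

Call:
{"api": "jog_arm", "payload": {
  "moves": [
    [0,0,0.0008,0],
    [0,0,0.0008,0],
    [0,0,0.0008,0]
  ]
}}

```text
clock: 30.85
position: [0.591, -0.0184, 0.0466]
ee_rot: [2.381, 2.05, 0.001]
force: [-1.9, 0.6, 5.0]
width: 0.32
gripper_force: 40.0
```

Call:
{"api": "jog_arm", "payload": {
  "moves": [
    [0,0,0,0],
    [0,0,0,0],
    [0,0,0,0],
    [0,0,-0.04,0],
    [0,0,-0.09,0],
    [0,0,-0.15,0],
    [0,0,-0.15,0],
    [-0.02,0,-0.15,0],
    [-0.02,0,-0.15,0],
    [-0.02,0,-0.15,0]
  ],
  "hand": 0.06
}}

```text
clock: 32.1
position: [0.5871, -0.0385, 0.1952]
ee_rot: [-2.381, -2.048, 0.002]
force: [0.6, 0.1, -0.1]
width: 0.654
gripper_force: 0.0
```

```bash
cat >> st.py <<'E'
def inch(d,y):
    """stamp in channel near hy=y: centre and nose angle from +hx"""
    W=cloud(d); H,S,V=hsvof(d); h=wh(W[...,:2]); z=W[...,2]
    top=comp((z>.054)&(z<.066)&(abs(h[...,1]-y)<.03)&(abs(h[...,0])<.03)); c=h[top].mean(0)
    q=h-c; r=np.hypot(q[...,0],q[...,1]); a=np.degrees(np.arctan2(q[...,1],q[...,0]))
    n=(z>.0215)&(z<.034)&(r>.0255)&(r<.04)&(abs(a)<50)&(S<80)
    a=np.degrees(np.arctan2(q[n][:,1],q[n][:,0]).mean()) if n.any() else None
    print('centre',c.round(4),'nose n',n.sum(),'rmax',r[n].max() if n.any() else 0,'angle',a); return c,a
E
python3 - <<'E'
from st import *
d=grab('wrist'); save(d,'w7.png'); inch(d,-.103); inch(d,-.055)
E
```

```text
centre [ 0.0012 -0.1029] nose n 187 rmax 0.03588925623180222 angle -0.12353187153341304
centre [ 0.0013 -0.054 ] nose n 177 rmax 0.035168296519107314 angle -0.0058863123562077875
```

View pics/w7.png

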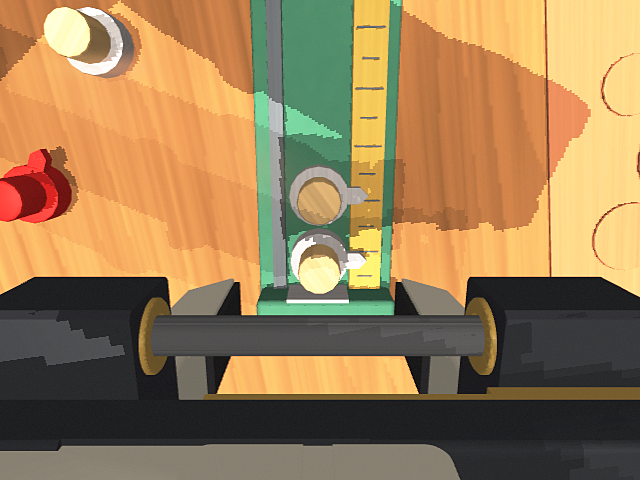

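Both stamps are in the channel, centres (320,200) and (320,270), with noses square to the brass rail within 0.2°. Now back to the lock bar.

```bash
python3 - <<'E'
from h import *
plan((.6181,.1696,.13),-8.5)
E
```

```text
row [ 0.21   -0.0004  0.0652] spin -0.0012 cur yaw -8.57 j7 0.39 rows>= 4
```

Call:
{"api": "jog_arm", "payload": {
  "moves": [
    [0.05,0,0,0],
    [0.1,0,0,0],
    [0.15,0,0,0],
    [0.2,0,0.02,0],
    [0.21,0,0.06,0],
    [0.21,0,0.065,0],
    [0.21,0,0.065,0],
    [0.21,0,0.065,0]
  ],
  "hand": 0.045
}}

```text
clock: 33.15
position: [0.6199, 0.168, 0.1328]
ee_rot: [2.382, 2.047, 0.003]
force: [0.0, -0.9, -0.6]
width: 0.489
gripper_force: 0.0
```

```bash
python3 - <<'E'
from h import *
d=grab('wrist'); W=cloud(d); m=comp((np.hypot(W[...,0]-.618,W[...,1]-.17)<.05)&(W[...,2]>.068)&(W[...,2]<.085)); p=W[m]; c,s,a=rect(p[:,:2]); print('bar',len(p),c,s,a,wh(c))
plan((.6181,.1696,.061),-8.5)
E
```

```text
bar 2172 [0.61854132 0.16962686] [45.5 11.9] 81.54194 [0.00027473 0.13618989]
row [ 0.001  -0.002   0.0718] spin -0.0025 cur yaw -8.64 j7 0.13 rows>= 2
```

Call:
{"api": "jog_arm", "payload": {
  "moves": [
    [0.001,-0.001,0.04,0],
    [0.001,-0.002,0.065,0],
    [0.001,-0.002,0.072,0],
    [0.001,-0.002,0.072,0],
    [0.001,-0.002,0.072,0],
    [0.001,-0.002,0.072,0]
  ]
}}

```text
clock: 33.95
position: [0.6177, 0.1708, 0.0601]
ee_rot: [2.38, 2.05, 0.002]
force: [-0.1, 0.4, -0.1]
width: 0.491
gripper_force: 0.0
```

Call:
{"api": "jog_arm", "payload": {
  "moves": [
    [0,0,0,0],
    [0,0,0,0],
    [0,0,0,0],
    [0,0,0,0],
    [0,0,0,0]
  ],
  "hand": 0,
  "newtons": 35
}}

```text
clock: 34.58
position: [0.6182, 0.1706, 0.0592]
ee_rot: [2.379, 2.049, 0.002]
force: [5.6, -0.1, -4.1]
width: 0.128
gripper_force: 35.0
```

Call:
{"api": "jog_arm", "payload": {
  "moves": [
    [-0.004,0,0,0],
    [-0.01,0,0,0],
    [-0.018,0,0,0],
    [-0.026,0,0,0],
    [-0.034,0,0,0],
    [-0.042,0,0,0],
    [-0.05,0,0,0],
    [-0.058,0,0,0],
    [-0.066,0,0,0],
    [-0.074,0,0,0],
    [-0.082,0,0,0],
    [-0.09,0,0,0],
    [-0.097,0,0,0],
    [-0.103,0,0,0],
    [-0.108,0,0,0],
    [-0.111,0,0,0],
    [-0.113,0,0,0],
    [-0.113,0,0,0]
  ]
}}

```text
clock: 36.83
position: [0.6016, 0.0599, 0.0592]
ee_rot: [2.379, 2.05, 0.003]
force: [6.5, 1.3, -3.9]
width: 0.131
gripper_force: 35.0
```

```bash
python3 - <<'E'
from st import *
s=arm.observe(); print(wh(s['position']),s['position'],s['force'],s['width']*.0918); plan((*hw(0,.003),.061),-8.5)
E
```

```text
[-0.00026449  0.02517463] [0.60159893 0.05991072 0.05924121] [ 6.53698866  1.29223785 -3.93538312] 0.012044570258139733
row [-0.0222  0.0003 -0.0018] spin 0.0001 cur yaw -8.5 j7 0.37 rows>= 1
```

Call:
{"api": "jog_arm", "payload": {
  "moves": [
    [-0.001,0,0,0],
    [-0.002,0,0,0],
    [-0.003,0,0,0],
    [-0.004,0,0,0],
    [-0.005,0,0,0],
    [-0.006,0,0,0],
    [-0.007,0,0,0],
    [-0.008,0,0,0],
    [-0.009,0,0,0],
    [-0.01,0,0,0],
    [-0.011,0,0,0],
    [-0.012,0,0,0]
  ]
}}

```text
clock: 38.33
position: [0.5999, 0.0485, 0.0592]
ee_rot: [2.379, 2.051, 0.004]
force: [5.5, 3.4, -4.5]
width: 0.128
gripper_force: 35.0
```

Call:
{"api": "jog_arm", "payload": {
  "moves": [
    [-0.001,0,0,0],
    [-0.002,0,0,0],
    [-0.003,0,0,0],
    [-0.004,0,0,0],
    [-0.005,0,0,0]
  ]
}}

```text
clock: 38.95
position: [0.5992, 0.0441, 0.0592]
ee_rot: [2.379, 2.052, 0.005]
force: [5.4, 4.9, -3.9]
width: 0.13
gripper_force: 35.0
```

Call:
{"api": "jog_arm", "payload": {
  "moves": [
    [-0.0005,0,0,0],
    [-0.001,0,0,0],
    [-0.0015,0,0,0],
    [-0.002,0,0,0]
  ]
}}

```text
clock: 39.45
position: [0.599, 0.0427, 0.0592]
ee_rot: [-2.378, -2.052, -0.005]
force: [6.7, 7.1, -4.1]
width: 0.128
gripper_force: 35.0
```

Call:
{"api": "jog_arm", "payload": {
  "moves": [
    [-0.0005,0,0,0],
    [-0.001,0,0,0],
    [-0.0015,0,0,0]
  ]
}}

```text
clock: 39.83
position: [0.5988, 0.0412, 0.0592]
ee_rot: [-2.378, -2.052, -0.005]
force: [7.2, 5.9, -3.5]
width: 0.129
gripper_force: 35.0
```

Call:
{"api": "jog_arm", "payload": {
  "moves": [
    [-0.0005,0,0,0],
    [-0.001,0,0,0]
  ]
}}

```text
clock: 40.08
position: [0.5986, 0.0402, 0.0592]
ee_rot: [-2.378, -2.052, -0.005]
force: [6.0, 6.8, -4.4]
width: 0.131
gripper_force: 35.0
```

Call:
{"api": "jog_arm", "payload": {
  "moves": [
    [-0.0005,0,0,0],
    [-0.001,0,0,0]
  ]
}}

```text
clock: 40.33
position: [0.5986, 0.0397, 0.0592]
ee_rot: [-2.378, -2.052, -0.006]
force: [6.6, 8.1, -3.1]
width: 0.126
gripper_force: 35.0
```

Call:
{"api": "jog_arm", "payload": {
  "moves": [
    [-0.0004,0,0,0],
    [-0.0008,0,0,0]
  ]
}}

```text
clock: 40.58
position: [0.5985, 0.0396, 0.0592]
ee_rot: [-2.376, -2.052, -0.007]
force: [7.0, 9.7, -3.0]
width: 0.128
gripper_force: 35.0
```

Call:
{"api": "jog_arm", "payload": {
  "moves": [
    [0,0,0,0],
    [0,0,0,0]
  ]
}}

```text
clock: 40.83
position: [0.5985, 0.0396, 0.0592]
ee_rot: [-2.377, -2.052, -0.007]
force: [5.9, 9.1, -3.6]
width: 0.126
gripper_force: 35.0
```

Call:
{"api": "jog_arm", "payload": {
  "moves": [
    [-0.0005,0,0,0],
    [-0.0005,0,0,0],
    [-0.0005,0,0,0]
  ]
}}

```text
clock: 41.2
position: [0.5985, 0.0395, 0.0592]
ee_rot: [-2.376, -2.053, -0.007]
force: [7.4, 10.0, -2.7]
width: 0.126
gripper_force: 35.0
```

The row is tight: the position has stopped and force rose to about 10 N. Turning the lock bar a quarter turn counter-clockwise.

Call:
{"api": "jog_arm", "payload": {
  "moves": [
    [0,0,0,-0.14],
    [0,0,0,-0.28],
    [0,0,0,-0.42],
    [0,0,0,-0.56],
    [0,0,0,-0.7],
    [0,0,0,-0.84],
    [0,0,0,-0.98],
    [0,0,0,-1.12],
    [0,0,0,-1.26],
    [0,0,0,-1.4],
    [0,0,0,-1.5],
    [0,0,0,-1.56],
    [0,0,0,-1.58],
    [0,0,0,-1.58],
    [0,0,0,-1.58],
    [0,0,0,-1.58]
  ]
}}

```text
clock: 43.2
position: [0.5968, 0.0383, 0.0592]
ee_rot: [-0.216, -3.134, -0.005]
force: [1.5, 7.1, -0.4]
width: 0.127
gripper_force: 35.0
```

```bash
python3 - <<'E'
from h import *
s=arm.observe(); print(wh(s['position']),s['force'],s['ft_torque']); plan(s['position'],81.5)
E
```

```text
[-0.00176794  0.0030496 ] [ 1.52239061  7.14397894 -0.35156325] [ 1.4932186  -0.20341882  0.01649208]
row [0. 0. 0.] spin 0.0106 cur yaw 82.11 j7 1.66 rows>= 1
```

Call:
{"api": "jog_arm", "payload": {
  "moves": [
    [0,0,0,0.008],
    [0,0,0,0.008],
    [0,0,0,0.008]
  ]
}}

```text
clock: 43.58
position: [0.5968, 0.0382, 0.0592]
ee_rot: [-0.229, -3.133, -0.004]
force: [0.8, 7.8, 1.1]
width: 0.131
gripper_force: 35.0
```

Call:
{"api": "jog_arm", "payload": {
  "moves": [
    [0,0,0,0],
    [0,0,0,0],
    [0,0,0,0],
    [0,0,-0.05,0],
    [0,0,-0.1,0],
    [0,0,-0.17,0],
    [0.02,0.03,-0.22,0],
    [0.02,0.03,-0.24,0],
    [0.02,0.03,-0.24,0],
    [0.02,0.03,-0.24,0]
  ],
  "hand": 0.045
}}

```text
clock: 44.82
position: [0.581, 0.0676, 0.2982]
ee_rot: [-0.233, -3.132, 0.001]
force: [-1.4, -0.5, 0.4]
width: 0.493
gripper_force: 0.0
```

```bash
python3 - <<'E'
from st import *
d=grab('wrist'); save(d,'w8.png'); inch(d,-.108); inch(d,-.064)
W=cloud(d); h=wh(W[...,:2]); m=comp((abs(h[...,0])<.03)&(abs(h[...,1])<.03)&(W[...,2]>.069)&(W[...,2]<.085)); c,s,a=rect(W[m][:,:2]); print('bar',wh(c),s,a,'target 171.5')
E
```

```text
centre [ 0.0004 -0.106 ] nose n 126 rmax 0.03658156608994316 angle -5.213210262809684
centre [ 0.0004 -0.0624] nose n 101 rmax 0.036868685844401304 angle -0.06146070537002713
bar [3.60413707e-05 3.62887235e-03] [45.8 11.8] 170.75629 target 171.5
```

View pics/w8.png

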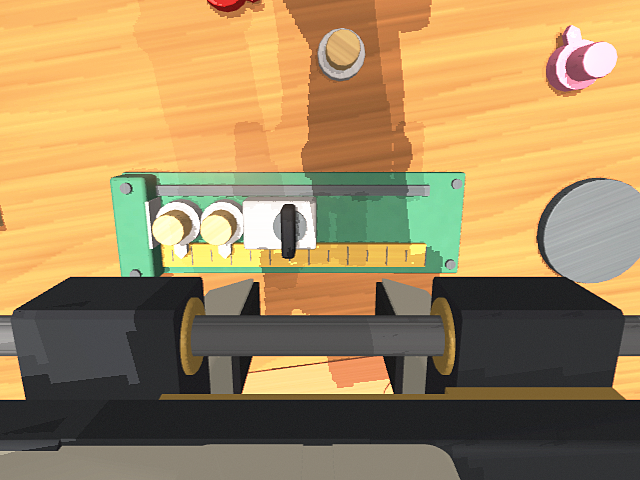

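```bash
sed -i 's/abs(a)<50/abs(a)<28/' st.py; python3 - <<'E'
from st import *
for n in('wrist','top'):
    d=grab(n)
    for y in(-.107,-.0625):
        try: inch(d,y)
        except Exception as e: print(n,e)
E
```

```text
centre [ 0.0004 -0.1061] nose n 116 rmax 0.03604980103332552 angle 0.1322362098491527
centre [ 0.0003 -0.0624] nose n 101 rmax 0.03638188568507496 angle -0.5184906275954136
centre [-0.     -0.1087] nose n 7 rmax 0.032833854336156536 angle 6.533845940333931
centre [ 0.0034 -0.0561] nose n 3 rmax 0.029658793323177144 angle -14.628877347956212
```

The last picture shows both stamps at (175,228) and (220,228). Their noses are square to the rail within about 0.5°. The follower is tight against them and the lock bar (289,232) points across at 89°. I'm handing in the job.

```bash
python3 -c "
from cell import arm
print(arm.sign_off())"
```

```text
the job is handed in; nothing more can be done
None
```

The job is handed in: the spacer is in the tray, both nosed stamps stand square to the brass rail and tight against the head (pushed up at about 10 N), and the lock bar is across at about 89°; no verdict came back.

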